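# Put the marver slab to bed in its case

## Task

With the closed fingertips, gently push the graphite slab that stands on edge in the open case so that it tips over and lies flat on the case floor, then push the hinged lid over until it is fully shut. Do not grip, lift or carry the slab, and leave the other things on the bench where they are.

Things in the scene. Friction and masses are not known exactly. Their poses are not given: they have to be found in the camera images.
- case: open aluminium case fixed to the bench, 170 (its x) x 126 (its y) x 32 mm tall; walls and floor 5 mm thick, inside 160 x 116 mm, 27 mm deep. Origin under its centre, z up, yaw up to 0.35 rad either way. Its lid is hinged on the upper rim of its +y side (left seen from the robot).
- case_floor (a point): middle of the case's inner floor, 5 mm above the bench; axes as the case. A flat, paper-thin cork strip is stuck to the floor at the end away from the slab
- lid (a joint): angle of the flat lid (170 x 126 x 6 mm, aluminium, no handle): 0 = shut on the rim, grows as it opens, 1.57 = upright, 1.95 = leaning back on its stop; first 1.65 to 1.9. A stiff hinge holds it wherever it is left; pushing its free edge over takes 1 to 5 N.
- lid_hinge (a point): on the hinge line at the middle of its length, 32 mm above the bench, at the case's (0, +63 mm); it turns with the lid
- lid_edge (a point): middle of the lid's free edge, on its outer face, 126 mm from the hinge
- slab: dark graphite slab, 18 mm thick (its x) x 100 wide (its y) x 100 tall (its z), 0.2 to 0.5 kg, loose; origin under its centre as it stands. It first stands on edge on the case floor, its x along the case's x, about 50 mm from the middle toward the +x or -x end, the floor on the other side free. Pushed near its top (105 mm above the bench) with 1 N it tips past 0.18 rad and falls flat.
- slab_mid (a point): centre of the slab (50 mm up its z from its origin)
- small_block: small graphite block standing upright on the bench beside the case, 50 x 22 x 60 mm tall; origin under its centre (bystander, leave alone)
- paddle: brass shaping paddle with a wooden handle, 200 mm long, lying on the bench; origin under its middle (bystander, leave alone)
- jar: empty green glass cup, 72 mm across, 85 mm tall; origin under its centre (bystander, leave alone)
- flask: small lilac glass flask, 72 mm wide at the foot, 105 mm tall; origin under its centre (bystander, leave alone)
- bead_tin: closed round steel tin, 60 mm across, 35 mm tall; origin under its centre (bystander, leave alone)
- rod_rest: dark steel plate 160 x 50 mm with four glass rods 220 mm long lying on it, 14 mm high; origin under its centre (bystander, leave alone)
- mandrel_block: wooden block 70 x 50 x 30 mm with three upright steel pins, 90 mm tall in all; origin under its centre (bystander, leave alone)
Not all that is in view belongs to the job. What is shaped like the slab but turquoise is not meant.

How it is judged:
On the way, in this order (a step that is already met when the one before it is completed fails the run):
1. the slab lies flat on the case floor while the lid is still open (angle between the x axis of slab and the z axis of case, either way round below 0.09 rad and z of slab_mid in the frame of case between 0.008 and 0.02 m and x of slab_mid in the frame of case between -0.035 and 0.035 m and y of slab_mid in the frame of case between -0.012 and 0.012 m and value of joint lid above 0.6 rad), for 0.2 s.
2. the lid is fully shut (value of joint lid below 0.05 rad), for 0.2 s.
At the end, for the whole second after the job is handed in: The slab lies flat (within 0.09 rad) on the floor of the case, its centre 8 to 20 mm above the case's underside and within 35 mm along and 12 mm across of the case's middle, at rest, and the lid is shut (joint below 0.05 rad) (angle between the x axis of slab and the z axis of case, either way round below 0.09 rad and z of slab_mid in the frame of case between 0.008 and 0.02 m and x of slab_mid in the frame of case between -0.035 and 0.035 m and y of slab_mid in the frame of case between -0.012 and 0.012 m and value of joint lid below 0.05 rad and linear speed of slab below 0.02 m/s); the robot touches nothing.
It fails at once if the slab is lifted off the case floor (z of slab_mid in the frame of case above 0.072 m).
It fails at once if the slab is squeezed or struck hard by the fingers (over 30 N) (contact force between the fingers and slab above 30 N).
It fails at once if the slab leaves the case (x of slab_mid in the frame of case above 0.09 m or x of slab_mid in the frame of case below -0.09 m or y of slab_mid in the frame of case above 0.07 m or y of slab_mid in the frame of case below -0.07 m).
It fails at once if a bystander is moved more than 20 mm (distance of any of small_block, paddle, jar, flask, bead_tin, rod_rest, mandrel_block from where it was at the start of the episode above 0.02 m).
It also fails if it takes over 51 s, if anything falls off the work surface, if the arm or the gripper's body presses on something with over 40 N, if the wrist force passes 120 N, or if a joint passes its speed limit or range.

## Robot

A 7-joint arm with a two-finger parallel gripper is mounted at the origin on the work surface. World frame = base frame: x ahead of the robot, y to its left, z up, the work surface at z = 0. Lengths are in m, angles in rad, forces in N, time in s.
With the tool pointing down it reaches from about 0.4 to 0.9 m from the base axis. Payload 5.5 kg.
Tool frame: the origin (TCP) lies on the mounting face of the last link; the fingertips stand 173 mm ahead of it and the grasp point (between the pads) lies manip.grasp_offset ahead of it (manip.grasp_offset is the distance from the TCP to the grasp point, in m); z points along the fingers, y is the line along which they close (so a half turn about z gives the same grasp; the last joint's range is limited). The gripper opens to 85 mm and grips with 20 to 120 N. Pads are 22 mm wide; open, the fingers measure 114 mm over their backs; the gripper's body (76 mm by 85 mm) begins 54 mm behind the grasp point. The pads swing forward as they close: fully open they stand 13 mm farther back than shut.
Start: joints at [1.443, 0.501, -0.427, 1.55, 0.221, 1.138, -0.21], TCP at [0.248, -0.601, 0.405] pointing down, gripper open.
Joint ranges: [-2.88, 2.88], [-0.31, 2.03], [-1.54, 1.56], [0.2, 2.42], [-1.41, 4.55], [0.19, 2.02], [-2.57, 2.57]. Speed limits (rad/s): [2.57, 2.57, 3.14, 3.14, 3.14, 3.14, 3.14].

## Interface

Orientations are given as a unit quaternion [x, y, z, w].
In Python, from workcell import manip, grab_frame, job gives the robot as it stands.
- The arm moves only by the shell command python3 -m inch 'ROWS' [FORCE]. ROWS is text: rows parted by semicolons, each of 7 numbers parted by spaces: the shift along the tool's x, y, z in m, then the turn, a rotation vector about the tool's x, y, z in rad, then the opening, from 0 (shut) to 1 (fully open). A call has 1 to 5 rows; each row shifts and turns the commanded pose from where the row before left it, along the tool's axes as they then stand; what a row does not reach is not made up. A row lasts 1/8 s, in which the tool goes at most 62.5 mm and 10.7 degrees, less where a joint would pass 70% of its speed; a pose out of reach is approached as far as the arm can. A call is refused whole if a number of a shift passes 0.0625 or a number of a turn 0.188, either way. A call with a gripper value outside its range is refused whole. The fingers move at their own pace and stop on an object; FORCE is the grip in N (left out, the last holds). Time passes only in rows, so rows that do not move let the fingers close. It gives the time, the measured TCP pose, the force, the opening and the grip force at its end, in the units of the state.
- manip.read_state(): the state, without advancing time (a new reading comes with each control period).
- grab_frame(name): name is "scene" or "top" or "wrist"; returns a dict with "frame" (480x640x3 uint8, blue, green, red), "camera_matrix" (3x3 intrinsics, pixels), "k1" (the pictures are not rectified: a ray, as slopes to the right and down, at radius r is drawn at 1 + k1 r^2 times it, then the intrinsics apply), "position" and "rotation" of the camera in the world; the wrist camera has in their place "T_tool_cam" (4x4, takes a point from camera to tool coordinates, whose origin is the TCP and whose axes are the flange's). Camera axes: x right, y down, z forward; pixel columns grow to the right and rows downward; lengths in m; the calibration is good to about 2 mm. A picture is of the moment at which its call begins: read the wrist's pose just before it. There is no depth.
- job.job_done(): hands the job in; it is judged then, once.
The state is a dict: "clock": time; "joints": joint angles; "dq": joint speeds; "joint_efforts": joint torques, N m; "ee_pos": TCP position; "tool_rot": TCP orientation; "force": force on the tool from outside, world axes, zero at the start; "ft_torque": the same for the moment, N m; "width": opening from 0.0 (shut) to 1.0 (fully open); "finger_force": force on a finger pad.
Only numpy, scipy, OpenCV 4.12 (cv2) and the standard library are available. Lean on these libraries where they do the work, as an engineer would, in place of code of your own. Each camera call takes 0.05 s, during which the arm holds its last target. There are 200 camera calls.

## Working session

There is one attempt and no reset: what is moved stays moved. The work goes in short steps, Python scripts to look and compute and a shell command to move; the robot and the scene stay as the last step left them, time stands still between calls to the robot, and variables do not carry over. Pictures are saved under pics/ and viewed, at most 10 in all, crops included, and the job is handed in when it is done.

```bash
ls; mkdir -p pics; python3 - <<'E'
from workcell import manip, grab_frame
import cv2,numpy as np
print(manip.read_state(), manip.grasp_offset)
for n in("scene","top"):
    f=grab_frame(n); cv2.imwrite(f"pics/{n}0.png",f["frame"]); print(n,f["camera_matrix"],f["k1"],f["position"],f["rotation"])
    np.savez(f"{n}0.npz",**f)
E
```

```text
pics
{'clock': 0.0, 'joints': array([ 1.44318955,  0.50185145, -0.42680734,  1.55143329,  0.22075952,
        1.13833749, -0.21027913]), 'dq': array([-0.00084309, -0.00241811,  0.00209296, -0.00160519,  0.00085357,
        0.00132037,  0.00074198]), 'joint_efforts': array([-3.58577518e-05, -5.69514835e+01, -5.81616953e+00, -2.80938077e+01,
        1.06541035e-02,  1.20981151e-02,  1.54206947e-05]), 'ee_pos': array([ 0.24743171, -0.60067626,  0.40366514]), 'tool_rot': array([ 9.80962192e-01,  1.94196287e-01, -1.40644638e-04, -9.79685192e-04]), 'force': array([-0.76594235,  0.08875904,  0.20571792]), 'ft_torque': array([ 0.02429553, -0.02424326, -0.04209762]), 'finger_force': 0.0, 'width': 0.9971979876556251} 0.1547
scene [[456.62331846   0.         325.57467311]
 [  0.         456.62331846 240.41426764]
 [  0.           0.           1.        ]] 0.034196969680332756 [0.96502668 0.68933274 0.87003026] [ 0.24954202  0.89922151 -0.34620817 -0.0962775 ]
top [[500.4910382    0.         318.87897021]
 [  0.         500.4910382  239.13686254]
 [  0.           0.           1.        ]] -0.11228144380113528 [0.4262618  0.05070083 1.23333523] [-0.69442978  0.71557398 -0.04877418  0.05781203]
```

View pics/scene0.png

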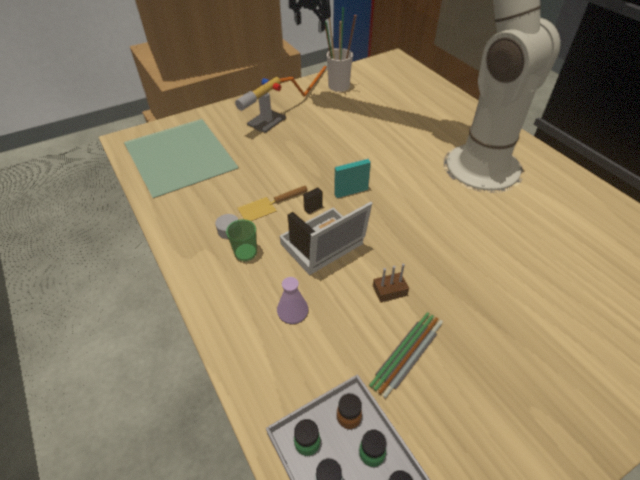

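View pics/top0.png

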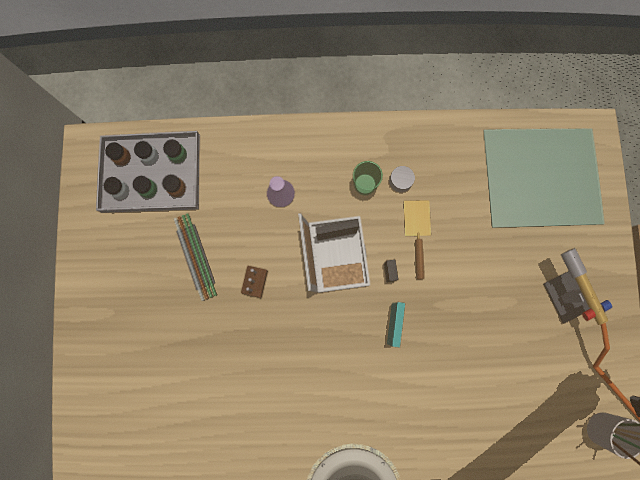

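The top view shows the case centred near (340,255), its lid edge-on at (307,255) and a cork strip at (343,274). Slab candidates:
- dark plate in the case, (337,231)
- small dark block, (391,271)
- turquoise plate, (397,325)
- mandrel block, (254,282)

I choose the plate at (337,231), because it is dark, stands in the case and is opposite the cork. Next is a close crop to check it.

```bash
python3 - <<'E'
import cv2,numpy as np
a=cv2.imread("pics/top0.png")[195:315,280:430]
b=cv2.imread("pics/scene0.png")[180:280,270:380]
a=cv2.resize(a,None,fx=5,fy=5,interpolation=cv2.INTER_CUBIC)
cv2.imwrite("pics/crop_top.png",a)
cv2.imwrite("pics/crop_scene.png",cv2.resize(b,None,fx=6,fy=6,interpolation=cv2.INTER_CUBIC)[:600])
E
cat > h.py <<'E'
import numpy as np,cv2
from scipy.spatial.transform import Rotation as R
class Cam:
    def __init__(s,f):
        s.K=np.array(f["camera_matrix"]);s.D=np.array([float(f["k1"]),0,0,0]);s.p=np.array(f["position"])
        r=np.array(f["rotation"]);s.R=R.from_quat(r) if r.size==4 else R.from_matrix(r)
    def ray(s,uv):
        n=cv2.undistortPoints(np.array([[uv]],float),s.K,s.D)[0,0]
        return s.R.apply([n[0],n[1],1.])
    def plane(s,uv,z):
        d=s.ray(uv);return s.p+d*(z-s.p[2])/d[2]
    def proj(s,P):
        return cv2.projectPoints(np.atleast_2d(s.R.inv().apply(np.atleast_2d(P)-s.p)),np.zeros(3),np.zeros(3),s.K,s.D)[0][:,0]
def tri(c1,u1,c2,u2):
    d1,d2=c1.ray(u1),c2.ray(u2)
    t=np.linalg.lstsq(np.c_[d1,-d2],c2.p-c1.p,rcond=None)[0]
    a,b=c1.p+t[0]*d1,c2.p+t[1]*d2
    return (a+b)/2,np.linalg.norm(a-b)
E
```

```text
(no output)
```

View pics/crop_top.png

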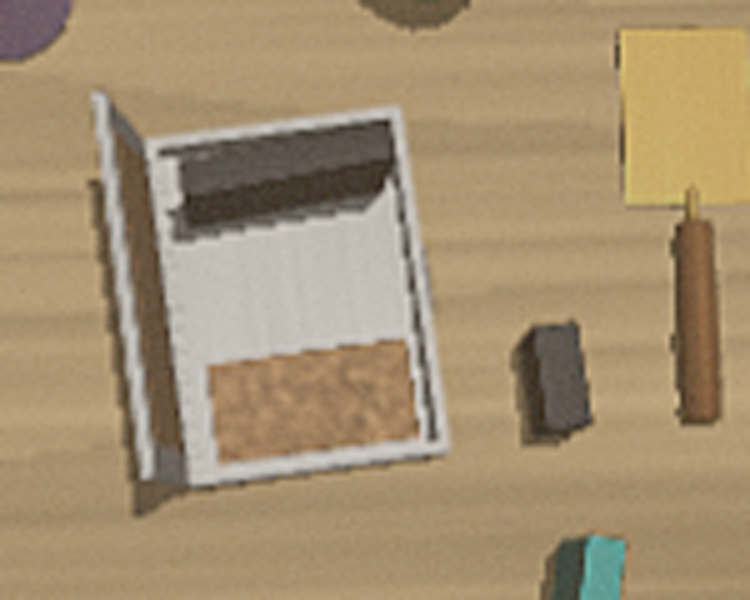

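View pics/crop_scene.png

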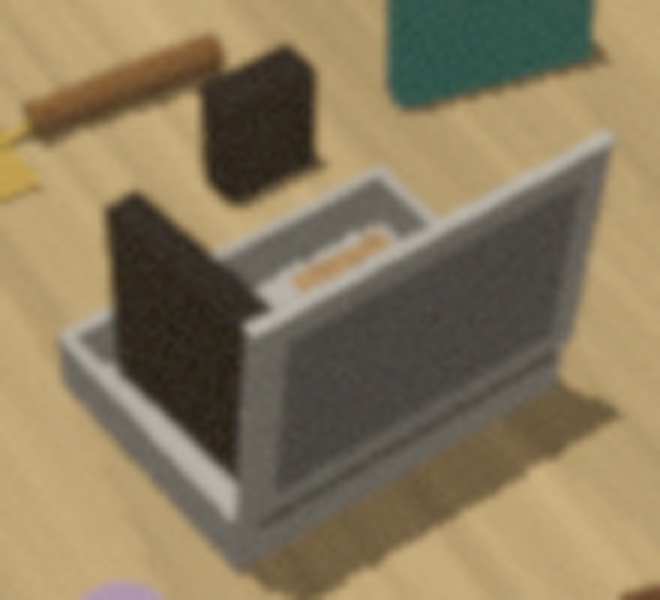

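The crops confirm it: the dark slab stands at the case's far end, with its top face in crop_top around (182–393, 122–198). The cork is at the near end, the lid leans left, and the case rim corners are clear.

```bash
python3 - <<'E'
from h import *
T=Cam(np.load("top0.npz"));S=Cam(np.load("scene0.npz"))
t=lambda u,v:(279.6+u/5,194.6+v/5); s=lambda u,v:(269.58+u/6,179.58+v/6)
rim=dict(FR=(402,107),FL=(148,142),NR=(448,452),NL=(188,487))
P={k:T.plane(t(*v),.032) for k,v in rim.items()}
for k in P: print(k,P[k].round(4))
n=lambda a,b:np.linalg.norm(P[a]-P[b])
print("len",n('FR','NR'),n('FL','NL'),"wid",n('FR','FL'),n('NR','NL'))
c=sum(P.values())/4; d=P['FR']-P['NR']+P['FL']-P['NL']; yaw=np.arctan2(d[1],d[0]);print("c",c,"yaw",yaw)
Rz=R.from_euler('z',yaw); loc=lambda p:Rz.inv().apply(p-[c[0],c[1],0])
print("scene proj FR,NR,FL corner", [((S.proj(P[k])[0]-[269.58,179.58])*6).round() for k in P])
for u in[(180,157),(390,122),(393,165),(187,200)]:
    print("slabtop",loc(T.plane(t(*u),.105)).round(4))
for a,b in[((96,95),(250,333)),((145,480),(611,140))]:
    p,e=tri(T,t(*a),S,s(*b));print("lid",p.round(4),loc(p).round(4),e)
E
```

```text
FR [ 0.6632 -0.0387  0.032 ]
FL [0.6497 0.0859 0.032 ]
NR [ 0.4943 -0.0539  0.032 ]
NL [0.4814 0.0712 0.032 ]
len 0.16959711829562346 0.16897408607149128 wid 0.12533805423999106 0.12569457911718035
c [0.57212743 0.01612693 0.032     ] yaw 0.08855904333461098
scene proj FR,NR,FL corner [array([ 56., 326.]), array([231., 512.]), array([381., 161.]), array([565., 327.])]
slabtop [0.061 0.048 0.105]
slabtop [ 0.0657 -0.0496  0.105 ]
slabtop [ 0.0457 -0.0484  0.105 ]
slabtop [0.0408 0.0471 0.105 ]
lid [0.6489 0.1048 0.1529] [0.0844 0.0815 0.1529] 0.00010851241057416612
lid [0.4797 0.0874 0.151 ] [-0.0858  0.0792  0.151 ] 0.0006154355844560953
```

Both checks hold: the rim measures 169×125.5 mm, the slab top is about 18×98 mm, and the lid edge is at z=0.152 (lid angle about 1.7). The case centre is (0.572, 0.016) with yaw 0.089, and the slab's outer face is at case x=0.063. First I'll shut the gripper, align the yaw and travel high to the far side of the slab.

```bash
python3 -m inch '0 0 0 0 0 0.151 0; 0 0 0 0 0 0.151 0; 0.02 -0.025 0 0 0 0 0; 0.03 -0.036 0 0 0 0 0; 0.03 -0.036 0 0 0 0 0' 20; python3 -m inch '0.03 -0.036 0 0 0 0 0; 0.03 -0.036 0 0 0 0 0; 0.03 -0.036 0 0 0 0 0; 0.03 -0.036 0 0 0 0 0; 0.03 -0.036 0 0 0 0 0'; python3 -m inch '0.03 -0.036 0 0 0 0 0; 0.03 -0.036 0 0 0 0 0; 0.03 -0.036 0 0 0 0 0; 0.03 -0.036 0 0 0 0 0; 0 0 0 0 0 0 0'
cat >> h.py <<'E'
C=np.array([.5721,.0161,0]);YAW=.0886
def where(st,ahead=.173):
    r=R.from_quat(st["tool_rot"]);p=np.array(st["ee_pos"])+r.apply([0,0,ahead])
    q=R.from_euler('z',-YAW).apply(p-C)
    print("t",st["clock"],"tip case",q.round(4),"toolaxes in case",(R.from_euler('z',-YAW)*r).as_matrix().T.round(3).tolist(),"F",np.round(st["force"],1),"w",round(st["width"],2))
E
python3 -c "
from h import *
from workcell import manip
where(manip.read_state())"
```

```text
clock: 0.72
ee_pos: [0.3191, -0.4961, 0.4041]
tool_rot: [0.999, 0.044, -0.0, -0.0]
force: [0.3, 0.4, 0.3]
width: -0.006
finger_force: 0.0
clock: 1.35
ee_pos: [0.4526, -0.3033, 0.4044]
tool_rot: [0.999, 0.044, -0.0, -0.0]
force: [-0.0, -0.7, -0.5]
width: 0.002
finger_force: 0.0
clock: 1.98
ee_pos: [0.5605, -0.1456, 0.4046]
tool_rot: [0.999, 0.048, 0.001, -0.001]
force: [-0.6, 0.4, 0.0]
width: 0.001
finger_force: 0.0
t 1.975 tip case [-0.0256 -0.1596  0.2316] toolaxes in case [[1.0, 0.008, 0.001], [0.008, -1.0, -0.003], [0.001, 0.003, -1.0]] F [-0.6  0.4  0. ] w 0.0
```

```bash
python3 -m inch '0.032 -0.03 0 0 0 0 0; 0.032 -0.03 0 0 0 0 0; 0.032 -0.03 0 0 0 0 0; 0.032 -0.03 0 0 0 0 0; 0 -0.03 0 0 0 0 0'|head -1; python3 -c "
from h import *
from workcell import manip
where(manip.read_state())"
```

```text
clock: 2.6
t 2.6 tip case [ 0.1012 -0.0149  0.2305] toolaxes in case [[1.0, -0.001, -0.001], [-0.001, -1.0, -0.0], [-0.001, 0.0, -1.0]] F [-0.5 -0.6  0.3] w 0.0
```

Going down to a tip height of about 0.09, still about 25 mm clear of the slab face.

```bash
python3 -m inch '0 -0.013 0.02 0 0 0 0; 0 0 0.04 0 0 0 0; 0 0 0.04 0 0 0 0; 0 0 0.035 0 0 0 0; 0 0 0 0 0 0 0'|head -1; python3 - <<'E'
from h import *
from workcell import manip,grab_frame
where(manip.read_state())
f=grab_frame("scene");cv2.imwrite("pics/s1.png",cv2.resize(f["frame"][130:300,230:430],None,fx=3.5,fy=3.5))
E
```

```text
clock: 3.22
t 3.225 tip case [ 0.0959 -0.0042  0.0919] toolaxes in case [[1.0, -0.001, -0.009], [-0.001, -1.0, 0.001], [-0.009, -0.001, -1.0]] F [ 0.1 -0.8  0.6] w 0.0
```

View pics/s1.png

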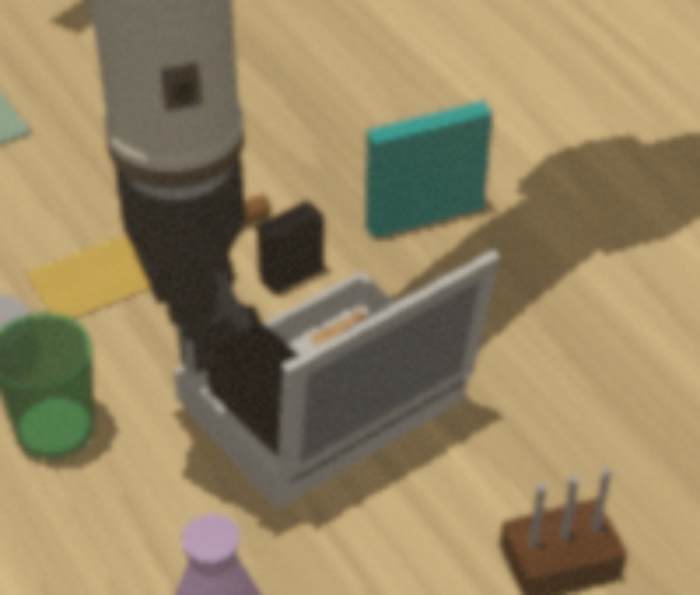

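The fingers (near 195,340) are just beyond the slab's far face. The slab is upright, the jar is clear, and the lid edge clears the gripper. I'll push slowly toward the case's −x.

```bash
w(){ python3 -c "
from h import *
from workcell import manip
where(manip.read_state())"; }; python3 -m inch '-0.005 0 0 0 0 0 0; -0.005 0 0 0 0 0 0; -0.004 0 0 0 0 0 0; -0.004 0 0 0 0 0 0; -0.003 0 0 0 0 0 0'|grep force:; w;  python3 -m inch '-0.003 0 0 0 0 0 0; -0.003 0 0 0 0 0 0; -0.003 0 0 0 0 0 0; -0.003 0 0 0 0 0 0; -0.003 0 0 0 0 0 0'|grep force:; w
```

```text
force: [-0.6, -0.5, -0.8]
finger_force: 0.0
t 3.9 tip case [ 0.0789 -0.0019  0.097 ] toolaxes in case [[1.0, 0.0, 0.0], [0.0, -1.0, 0.0], [0.0, -0.0, -1.0]] F [-0.6 -0.5 -0.8] w 0.0
force: [0.4, 0.3, -0.1]
finger_force: 0.0
t 4.525 tip case [ 0.0639 -0.0018  0.0967] toolaxes in case [[1.0, 0.0, -0.0], [0.0, -1.0, -0.0], [-0.0, 0.0, -1.0]] F [ 0.4  0.3 -0.1] w -0.0
```

```bash
python3 -m inch '-0.003 0 0 0 0 0 0; -0.003 0 0 0 0 0 0; -0.003 0 0 0 0 0 0; -0.003 0 0 0 0 0 0; -0.003 0 0 0 0 0 0'|grep force:;  python3 -m inch '-0.003 0 0 0 0 0 0; -0.003 0 0 0 0 0 0; 0 0 0 0 0 0 0; 0 0 0 0 0 0 0; 0 0 0 0 0 0 0'|grep force:; python3 - <<'E'
from h import *
from workcell import manip,grab_frame
where(manip.read_state())
f=grab_frame("scene");cv2.imwrite("pics/s2.png",cv2.resize(f["frame"][130:300,230:430],None,fx=3.5,fy=3.5))
E
```

```text
force: [0.3, -0.3, 0.1]
finger_force: 0.0
force: [0.3, -0.6, 0.7]
finger_force: 0.0
t 5.775 tip case [ 0.0432 -0.0019  0.0967] toolaxes in case [[1.0, 0.0, 0.0], [0.0, -1.0, 0.0], [0.0, -0.0, -1.0]] F [ 0.3 -0.6  0.7] w -0.0
```

View pics/s2.png

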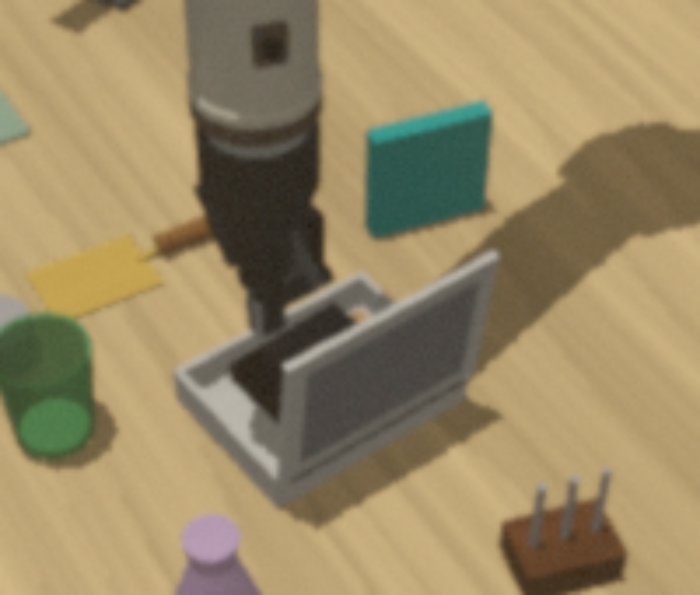

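The slab has tipped over and lies dark in the case (near 295,355). I'll lift, cross over the lid to its outer side and verify from the top.

```bash
python3 -m inch '0 0 -0.03 0 0 0 0; 0 0 -0.045 0 0 0 0; 0 0 -0.045 0 0 0 0; 0 -0.03 0 0 0 0 0; -0.01 -0.04 0 0 0 0 0'|grep force:;  python3 -m inch '-0.02 -0.04 0 0 0 0 0; -0.013 -0.04 0 0 0 0 0; 0 0 0 0 0 0 0'|grep force:; python3 - <<'E'
from h import *
from workcell import manip,grab_frame
where(manip.read_state())
f=grab_frame("top");np.savez("top1.npz",**f);cv2.imwrite("pics/t1.png",cv2.resize(f["frame"][195:315,280:430],None,fx=5,fy=5,interpolation=cv2.INTER_CUBIC))
E
```

```text
force: [0.2, 0.0, -0.3]
finger_force: 0.0
force: [-0.5, 0.2, 0.6]
finger_force: 0.0
t 6.825 tip case [-0.0015  0.1532  0.2173] toolaxes in case [[1.0, 0.008, 0.0], [0.008, -1.0, -0.002], [0.0, 0.002, -1.0]] F [-0.5  0.2  0.6] w 0.0
```

View pics/t1.png

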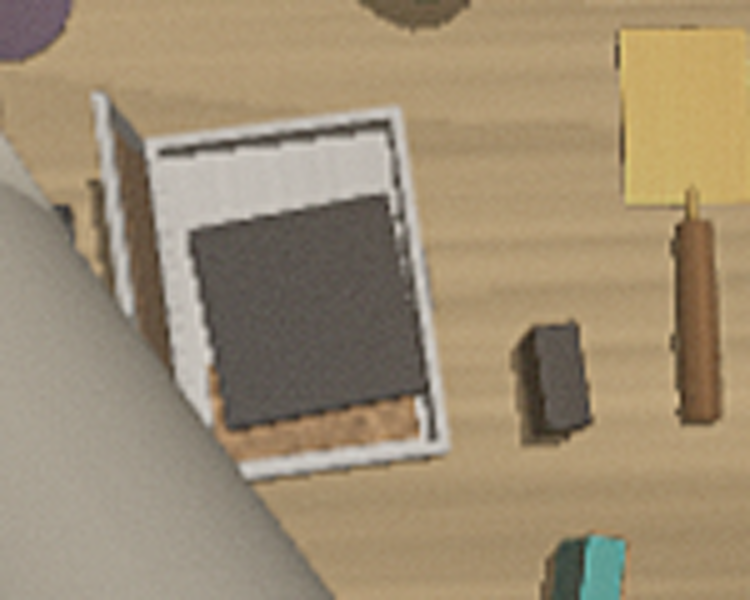

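The slab lies flat with top corners at about (190,232), (388,197), (428,390) and (228,428). The lid is unmoved. I'll check the slab's offset from the case middle.

```bash
python3 - <<'E'
from h import *
T=Cam(np.load("top1.npz"))
q=np.array([R.from_euler('z',-YAW).apply(T.plane((279.6+u/5,194.6+v/5),.023)-C) for u,v in[(190,232),(388,197),(428,390),(228,428)]])
print(q.round(4),q.mean(0),[np.linalg.norm(q[i]-q[i-1]).round(4) for i in range(4)])
E
```

```text
[[ 0.0382  0.0475  0.023 ]
 [ 0.0439 -0.0508  0.023 ]
 [-0.0524 -0.0579  0.023 ]
 [-0.0591  0.0405  0.023 ]] [-0.0073364 -0.0051956  0.023    ] [np.float64(0.0976), np.float64(0.0985), np.float64(0.0965), np.float64(0.0986)]
```

The slab centre is at case (−7, −5) mm with side lengths of about 98 mm, so it is flat and within tolerance. Next I lower outside the lid and start pushing it over.

```bash
w(){ python3 -c "
from h import *
from workcell import manip
where(manip.read_state())"; }; python3 -m inch '0 0 0.03 0 0 0 0; 0 0 0.03 0 0 0 0; 0 0.01 0.025 0 0 0 0; 0 0.015 0 0 0 0 0; 0 0.012 0 0 0 0 0'|grep ^force:; w; python3 -m inch '0 0.008 0 0 0 0 0; 0 0.008 0 0 0 0 0; 0 0.008 0 0 0 0 0; 0 0.008 0 0 0 0 0; 0 0 0 0 0 0 0'|grep ^force:; w
```

```text
force: [0.6, 0.4, 0.4]
t 7.5 tip case [0.0009 0.1091 0.1324] toolaxes in case [[1.0, -0.002, 0.001], [-0.002, -1.0, 0.0], [0.001, -0.0, -1.0]] F [0.6 0.4 0.4] w -0.0
force: [-0.1, -0.2, -0.1]
t 8.125 tip case [1.000e-04 7.810e-02 1.317e-01] toolaxes in case [[1.0, -0.001, -0.0], [-0.001, -1.0, 0.001], [-0.0, -0.001, -1.0]] F [-0.1 -0.2 -0.1] w -0.0
```

```bash
w(){ python3 -c "
from h import *
from workcell import manip
where(manip.read_state())"; }; python3 -m inch '0 0.009 0 0 0 0 0; 0 0.009 0 0 0 0 0; 0 0.009 0 0 0 0 0; 0 0.009 0.002 0 0 0 0; 0 0.009 0.003 0 0 0 0'|grep ^force:; w; python3 -m inch '0 0.007 0.004 0 0 0 0; 0 0.007 0.004 0 0 0 0; 0 0.007 0.005 0 0 0 0; 0 0.006 0.006 0 0 0 0; 0 0.006 0.007 0 0 0 0'|grep ^force:; w
```

```text
force: [-0.1, 2.1, 0.4]
t 8.75 tip case [-1.000e-04  3.340e-02  1.265e-01] toolaxes in case [[1.0, -0.0, -0.0], [-0.0, -1.0, 0.0], [-0.0, -0.0, -1.0]] F [-0.1  2.1  0.4] w 0.0
force: [0.2, -0.4, 2.9]
t 9.375 tip case [0.0004 0.0005 0.1005] toolaxes in case [[1.0, 0.0, 0.001], [0.0, -1.0, 0.0], [0.001, -0.0, -1.0]] F [ 0.2 -0.4  2.9] w 0.0
```

```bash
w(){ python3 -c "
from h import *
from workcell import manip
where(manip.read_state())"; }; python3 -m inch '0 0.006 0.008 0 0 0 0; 0 0.006 0.008 0 0 0 0; 0 0.005 0.008 0 0 0 0; 0 0.004 0.008 0 0 0 0; 0 0.003 0.007 0 0 0 0'|grep ^force:; w; python3 -m inch '0 0.002 0.006 0 0 0 0; 0 0.001 0.005 0 0 0 0; 0 0 0.004 0 0 0 0; 0 0 0.003 0 0 0 0; 0 0 0.003 0 0 0 0'|grep ^force:; w
```

```text
force: [0.7, 2.2, 1.3]
t 10.0 tip case [-0.0002 -0.0227  0.061 ] toolaxes in case [[1.0, 0.001, -0.001], [0.001, -1.0, -0.0], [-0.001, 0.0, -1.0]] F [0.7 2.2 1.3] w 0.0
force: [-1.2, -1.4, 1.5]
t 10.625 tip case [-0.0001 -0.0266  0.0406] toolaxes in case [[1.0, -0.0, -0.0], [-0.0, -1.0, 0.001], [-0.0, -0.001, -1.0]] F [-1.2 -1.4  1.5] w 0.0
```

```bash
w(){ python3 -c "
from h import *
from workcell import manip
where(manip.read_state())"; }; python3 -m inch '0 0 0.001 0 0 0 0; 0 0 0.001 0 0 0 0'|grep ^force:; w; python3 -m inch '0 0 0.001 0 0 0 0; 0 0 0 0 0 0 0'|grep ^force:; w;  python3 -m inch '0 0 0.001 0 0 0 0; 0 0 0 0 0 0 0'|grep ^force:; w
```

```text
force: [-0.7, -1.3, 2.0]
t 10.875 tip case [ 0.0001 -0.026   0.0387] toolaxes in case [[1.0, 0.0, 0.0], [0.0, -1.0, 0.0], [0.0, -0.0, -1.0]] F [-0.7 -1.3  2. ] w 0.0
force: [-2.9, -1.4, 7.6]
t 11.125 tip case [ 0.0002 -0.026   0.0385] toolaxes in case [[1.0, 0.0, 0.0], [0.0, -1.0, 0.001], [0.0, -0.001, -1.0]] F [-2.9 -1.4  7.6] w -0.0
force: [-4.8, -1.6, 15.8]
t 11.375 tip case [ 0.0002 -0.026   0.0384] toolaxes in case [[1.0, 0.0, 0.0], [0.0, -1.0, 0.001], [0.0, -0.001, -1.0]] F [-4.8 -1.6 15.8] w -0.0
```

The tip stops at z=0.0385 with rising force, so the lid is on the rim. I'll lift well clear and move off to the right for a final look.

```bash
python3 -m inch '0 0 0 0 0 0 0; 0 0 -0.02 0 0 0 0; 0 0 -0.045 0 0 0 0; 0 0 -0.045 0 0 0 0; 0 0 -0.05 0 0 0 0'|grep ^force:; python3 -m inch '-0.02 0.05 0 0 0 0 0; -0.02 0.05 0 0 0 0 0; -0.02 0.05 0 0 0 0 0; -0.02 0.05 0 0 0 0 0; 0 0 0 0 0 0 0'|grep ^force: ; python3 - <<'E'
from h import *
from workcell import manip,grab_frame
where(manip.read_state())
a=grab_frame("top")["frame"][150:330,180:440];b=grab_frame("scene")["frame"][150:330,200:460]
cv2.imwrite("pics/end.png",cv2.resize(np.vstack([a,b]),None,fx=1.66,fy=1.66))
E
```

```text
force: [0.9, -0.6, 0.1]
force: [0.2, -0.6, -0.2]
t 12.625 tip case [-0.0823 -0.2314  0.197 ] toolaxes in case [[1.0, -0.008, -0.001], [-0.008, -1.0, 0.002], [-0.001, -0.002, -1.0]] F [ 0.2 -0.6 -0.2] w 0.0
```

View pics/end.png

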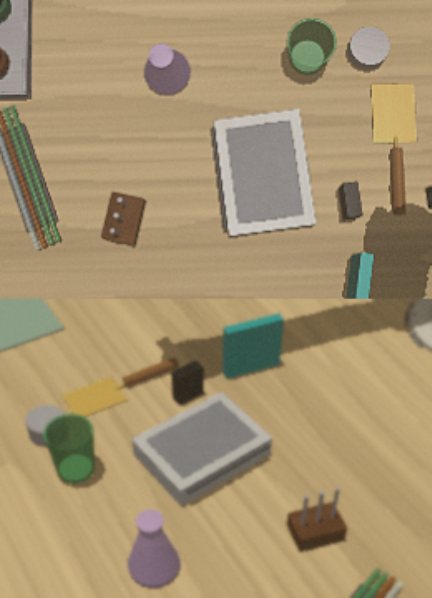

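The lid is shut flat on the case, at (265,172) in the top view and (200,445) in the scene view. The bystanders are where they were, and the arm is clear.

```bash
python3 -c "
from workcell import job
print(job.job_done())"
```

```text
the job is handed in; nothing more can be done
None
```

The job is handed in: the slab was pushed over and measured flat on the case floor (about 7 mm along and 5 mm across from the middle), the lid is shut on the rim, and the other things on the bench look unmoved; no verdict came back.

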